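# Line up the jewellery boxes along the bench rail

## Robot

A 6-joint arm with a two-finger parallel gripper is mounted at the origin on the work surface. World frame = base frame: x ahead of the robot, y to its left, z up, the work surface at z = 0. Lengths are in m, angles in rad, forces in N, time in s.
With the tool pointing down it reaches from about 0.275 to 0.725 m from the base axis. Payload 5.6 kg.
Tool frame: the origin (TCP) lies midway between the tips of the shut fingers; the grasp point (between the pads) lies 19 mm behind it; z points along the fingers, y is the line along which they close (so a half turn about z gives the same grasp; the last joint's range is limited). The gripper opens to 85 mm and grips with 20 to 120 N. Pads are 22 mm wide; open, the fingers measure 114 mm over their backs; the gripper's body (76 mm by 85 mm) begins 54 mm behind the grasp point. The pads swing forward as they close: fully open they stand 13 mm farther back than shut.
Start: joints at [1.621, 0.255, 0.108, 0, -1.424, -0.285], TCP at [0.128, 0.535, 0.231] pointing down, gripper open.
Joint ranges: [-2.95, 2.95], [-1.21, 1.97], [-1.09, 1.5], [-2.87, 1.71], [-2.94, -0.07], [-3.05, 3.05]. Speed limits (rad/s): [2.57, 2.57, 3.14, 3.14, 3.14, 3.14].

## Interface

Orientations are given as a 3x3 rotation matrix whose columns are the frame's x, y, z axes.
In Python, from station import bot gives the robot as it stands.
- The arm moves only by the tool servo_tool, never from a script. Its argument "commands" is a list of rows, each a list of 7 numbers: the shift along the tool's x, y, z as a fraction of full scale, then the turn, a rotation vector about the tool's x, y, z as a fraction of full scale, then the opening, from -1 (shut) to 1 (fully open). A call has 1 to 10 rows; each row shifts and turns the commanded pose from where the row before left it, along the tool's axes as they then stand; what a row does not reach is not made up. Full scale, the value 1, is 0.03 m for a shift and 5 degrees for a turn. A row lasts 1/8 s, in which the tool goes at most 62.5 mm and 10.7 degrees, less where a joint would pass 70% of its speed; a pose out of reach is approached as far as the arm can. A call with a number of a shift or a turn outside -1 to 1 is refused whole. A call with a gripper value outside its range is refused whole. The fingers move at their own pace and stop on an object; the grip force is fixed at half the most. Time passes only in rows, so rows that do not move let the fingers close. It gives the time, the measured TCP pose, the force, the opening and the grip force at its end, in the units of the state.
- bot.read_state(): the state, without advancing time (a new reading comes with each control period).
- bot.camera(name): name is "scene" or "top"; returns a dict with "image" (480x640x3 uint8, blue, green, red), "z_map" (480x640 float32, m along the optical axis (not along the pixel's ray), 0 where there is no reading), "K" (3x3 intrinsics, pixels), "extrinsics" (4x4, takes a point from world to camera coordinates). Camera axes: x right, y up, looking along -z (the intrinsics and any distortion apply to the point x, -y, -z); pixel columns grow to the right and rows downward; lengths in m; the calibration is good to about 2 mm. A picture is of the moment at which its call begins.
- bot.hand_in(): hands the job in; it is judged then, once.
The state is a dict: "clock": time; "q": joint angles; "qvel": joint speeds; "tau": joint torques, N m; "position": TCP position; "tcp_rot": TCP orientation; "ft_force": force on the tool from outside, world axes, zero at the start; "ft_torque": the same for the moment, N m; "finger_gap": finger opening in m; "grasp_force": force on a finger pad.
Only numpy, scipy, OpenCV 4.12 (cv2) and the standard library are available. Lean on these libraries where they do the work, as an engineer would, in place of code of your own. Each camera call takes 0.05 s, during which the arm holds its last target. There are 200 camera calls.

## Task

Line up the three grey jewellery boxes in a neat row along the dark wooden rail: one box at each brass band, any box at any band, with a short end flush against the rail, square to it and centred on the band. They are full of sorted stones, so slide them flat on the bench and never lift or tip them. Leave the dish, the bottle and the hammer where they are.

Things in the scene. Friction and masses are not known exactly. Their poses are not given: they have to be found in the camera images.
- box_a: one of three identical closed dark-grey jewellery boxes, a plain block 96 mm long (its x axis), 62 mm wide (its y axis) and 34 mm high (z up), about 0.18 kg, standing loose and flat on the bench with the lid on top; a thin pale seam runs round its sides. Origin: centre of its underside
- box_b: one of three identical closed dark-grey jewellery boxes, a plain block 96 mm long (its x axis), 62 mm wide (its y axis) and 34 mm high (z up), about 0.18 kg, standing loose and flat on the bench with the lid on top; a thin pale seam runs round its sides. Origin: centre of its underside
- box_c: one of three identical closed dark-grey jewellery boxes, a plain block 96 mm long (its x axis), 62 mm wide (its y axis) and 34 mm high (z up), about 0.18 kg, standing loose and flat on the bench with the lid on top; a thin pale seam runs round its sides. Origin: centre of its underside
- rail: straight dark wooden rail fixed on the bench on the far side of the boxes, 26 mm deep (x), 420 mm long (y), 26 mm high; three brass bands, each 16 mm wide, are inlaid over it at its middle and 130 mm to either side. Origin: centre of its underside; x points away from the boxes, y along the rail to the left as seen from the robot, z up. Its face towards the boxes lies at x = -13 mm
- mark_left (a point): foot of the left (+y of the rail) brass band on the rail's face towards the boxes, at bench height, in the middle of the band's width; axes as the rail's (x into the rail, y along it). A box standing flush and centred on it has its origin 48 mm before this point, at x = -48 mm, y = 0
- mark_middle (a point): foot of the middle brass band on the rail's face towards the boxes, at bench height, in the middle of the band's width; axes as the rail's (x into the rail, y along it). A box standing flush and centred on it has its origin 48 mm before this point, at x = -48 mm, y = 0
- mark_right (a point): foot of the right (-y of the rail) brass band on the rail's face towards the boxes, at bench height, in the middle of the band's width; axes as the rail's (x into the rail, y along it). A box standing flush and centred on it has its origin 48 mm before this point, at x = -48 mm, y = 0
- dish: bystander: round pink dish, 110 mm across, 35 mm high, origin at the centre of its underside
- bottle: bystander: upright white bottle, 52 mm across, 130 mm high, origin at the centre of its underside
- hammer: bystander: hammer, 220 mm long, lying flat beyond the rail; its x axis runs along the handle towards the head
Not all that is in view belongs to the job. Leave any red look-alike of the box_b alone.

How it is judged:
By the outcome, as a careful person would: the job done as asked, in the order asked, and still so for the second after the job is handed in, with the robot touching nothing.
It also fails if it takes over 72 s, if anything falls off the work surface, if the arm or the gripper's body presses on something with over 40 N, if the wrist force passes 120 N, or if a joint passes its speed limit or range.

## Working session

There is one attempt and no reset: what is moved stays moved. The work goes in short steps, Python scripts to look and compute and a tool call to move; the robot and the scene stay as the last step left them, time stands still between calls to the robot, and variables do not carry over. Pictures are saved under pics/ and viewed, at most 10 in all, crops included, and the job is handed in when it is done.

Besides the shell and the picture viewer there is one more tool, called after ">>>" by a JSON object that holds its "method" and its "body". servo_tool: Moves the arm, as the interface text tells. Its arguments: {"type":"object","properties":{"commands":{"type":"array"}},"required":["commands"]}

```bash
mkdir -p pics; ls; python3 - <<'E'
from station import bot
import cv2,numpy as np
s=bot.read_state();print(s['clock'],s['position'],s['tcp_rot'],s['finger_gap'])
for n in('top','scene'):
    c=bot.camera(n);cv2.imwrite(f'pics/{n}0.png',c['image']);np.savez(f'/tmp/{n}0.npz',**c)
    print(n,c['K'],c['extrinsics'],[k for k in c])
E
```

```text
pics
0.0 [0.12780031 0.53441292 0.23035882] [[ 9.72539808e-01 -2.32736318e-01 -3.58450202e-04]
 [-2.32736569e-01 -9.72537825e-01 -1.96692731e-03]
 [ 1.09169041e-04  1.99633958e-03 -9.99998001e-01]] 0.08560873743780702
top [[588.98865524   0.         327.47568088]
 [  0.         588.98865524 242.29348528]
 [  0.           0.           1.        ]] [[ 0.02569668 -0.99937667  0.02420653 -0.02317622]
 [ 0.99389846  0.02813904  0.10664915 -0.56494855]
 [-0.10726382  0.02131831  0.99400201 -1.30508692]
 [ 0.          0.          0.          1.        ]] ['image', 'z_map', 'K', 'extrinsics']
scene [[560.74672235   0.         321.89909485]
 [  0.         560.74672235 233.61632273]
 [  0.           0.           1.        ]] [[-0.82056366  0.57153856  0.00435308  0.46007984]
 [-0.34745911 -0.50486886  0.79017694  0.16789989]
 [ 0.45381433  0.64687797  0.61286332 -1.35166541]
 [ 0.          0.          0.          1.        ]] ['image', 'z_map', 'K', 'extrinsics']
```

View pics/top0.png

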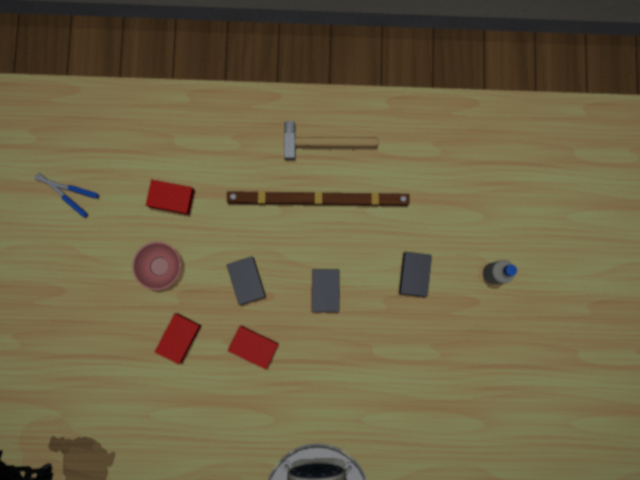

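View pics/scene0.png

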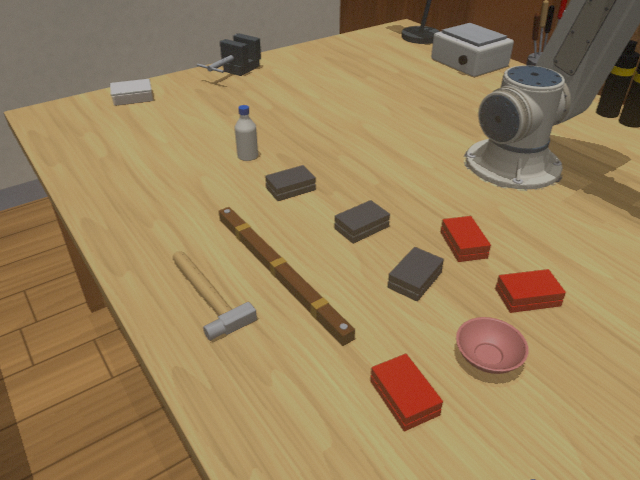

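The top view shows the rail at row 198, with bands at columns 262, 319 and 375. The grey boxes are at (246,281), (326,290) and (415,274), the dish at (158,266) and the bottle at (500,272). The scene view agrees, and the three red look-alikes stand near the dish.

```bash
cat > h.py <<'E'
import cv2,numpy as np
def world(c):
    z=c['z_map'].astype(float);v,u=np.indices(z.shape);K=c['K'];E=c['extrinsics']
    p=np.stack([(u-K[0,2])/K[0,0]*z,-(v-K[1,2])/K[1,1]*z,-z],-1)
    return (p-E[:3,3])@E[:3,:3]
def plane(c,uv,h):
    K=c['K'];E=c['extrinsics'];uv=np.atleast_2d(uv).astype(float)
    d=np.c_[(uv[:,0]-K[0,2])/K[0,0],-(uv[:,1]-K[1,2])/K[1,1],-np.ones(len(uv))]@E[:3,:3]
    o=-E[:3,:3].T@E[:3,3]
    return (o+d*((h-o[2])/d[:,2])[:,None])[:,:2]
def blobs(c,mask,h,lo,amin,zr=None,hi=9):
    """components of mask within height lo..hi -> list of (centre,size,angle,z,uv)"""
    W=world(c);m=(mask&(W[...,2]>lo)&(W[...,2]<hi)&(W[...,0]>.2)&(W[...,0]<.8)&(abs(W[...,1])<.5)).astype(np.uint8)
    n,L,st,_=cv2.connectedComponentsWithStats(m,connectivity=4);out=[]
    for i in range(1,n):
        if st[i,4]<amin: continue
        ct=max(cv2.findContours((L==i).astype(np.uint8),0,2)[0],key=cv2.contourArea)[:,0]
        P=plane(c,ct,h);(cx,cy),(w,l),a=cv2.minAreaRect((P*1000).astype(np.float32))
        if w<l: w,l=l,w;a+=90
        a=(a+90)%180-90
        yx=plane(c,np.argwhere(L==i)[:,::-1],h).mean(0)
        out.append((np.round([cx,cy],1),np.round([w,l],1),round(a,1),round(float(np.median(W[L==i][:,2])),4),int(st[i,4]),np.round(yx*1000,1)))
    return out
def measure(c):
    im=c['image'];hsv=cv2.cvtColor(im,cv2.COLOR_BGR2HSV);H,S,V=cv2.split(hsv)
    r={}
    r['grey']=blobs(c,(S<70)&(V<130),.034,.025,300,hi=.045)
    r['brown']=blobs(c,(S>80)&(V<110)&((H<20)|(H>170)),.026,.016,200,hi=.04)
    r['band']=blobs(c,(H>17)&(H<35)&(S>120),.026,.016,15,hi=.04)
    r['red']=blobs(c,((H<6)|(H>174))&(S>180),.034,.02,200,hi=.05)
    r['dish']=blobs(c,((H<8)|(H>165))&(S<170)&(S>60)&(V>100),.035,.005,200)
    return r
E
python3 - <<'E'
from h import *
for n in('top','scene'):
    c=dict(np.load(f'/tmp/{n}0.npz'));W=world(c)
    print(n, 'bench z',np.median(W[350:,200:400,2]) if n=='top' else '')
    for k,v in measure(c).items():
        for b in v: print(k,*b)
E
```

```text
top bench z 0.0007868657114808598
grey [ 499.2 -208.4] [96.1 63.2] -5.9 0.0341 1169 [ 499.3 -208.5]
grey [474.4 173.8] [96.  62.3] 19.4 0.0341 1191 [474.2 173.6]
grey [457.5  -5. ] [93.9 58.5] 1.5 0.0343 1151 [457.4  -5.1]
brown [664.4 190. ] [68.6 27.8] -88.3 0.0259 320 [664.1 187.4]
brown [665.4  81.5] [112.2  27.9] -88.3 0.026 583 [666.6  81.4]
brown [668.2 -49.2] [112.7  25.6] -88.3 0.0263 584 [668.4 -49.5]
brown [ 670.2 -158.3] [69.8 26.9] 88.7 0.0262 307 [ 670.2 -155.1]
brown [502.6 376.4] [98.8 96.9] -88.4 0.0253 714 [503.6 383.3]
band [665.8 146.7] [27.9 18.3] 2.1 0.0272 112 [665.8 146.8]
band [667.4  16.3] [27.9 18.4] 1.6 0.027 110 [667.6  16.4]
band [ 670.1 -113.6] [25.6 20.8] 1.7 0.0268 98 [ 670.2 -113.6]
red [658.7 352.8] [97.  61.1] 81.0 0.0343 1129 [658.8 352.7]
red [342.3 318.5] [93.9 61.8] -24.9 0.0342 1203 [342.6 318.5]
red [327.6 151.2] [93.2 59.7] 66.2 0.0344 1144 [327.7 151.3]
dish [501.6 373.3] [105.6 104.1] 47.4 0.0166 1257 [500.9 367.7]
scene bench z 
grey [ 501.8 -209. ] [94.7 63.1] -4.4 0.0342 637 [ 502.3 -208.8]
grey [459.   -5.5] [95.2 61.4] 1.2 0.0342 840 [460.1  -5.1]
grey [476.8 174.4] [97.2 60.9] 19.2 0.0341 1200 [477.5 175.1]
brown [682.1 -44.3] [128.2  15.2] -88.5 0.0237 212 [684.2 -44.2]
brown [672.4  83.9] [124.3  30.7] -88.5 0.0255 452 [676.   93.5]
brown [669.9 189.6] [83.3 30.2] -88.5 0.0254 535 [670.7 192.4]
brown [686.5 364.7] [111.   51.7] -69.3 0.0259 327 [684.8 371.8]
band [ 673.7 -104.3] [39.2 32. ] -88.6 0.0264 99 [ 675.5 -112.4]
band [671.9  19.9] [33.5 27. ] 4.4 0.0265 117 [672.4  16.1]
band [669.6 151.3] [33.5 30.1] 3.1 0.0263 153 [670.4 146.7]
red [328.7 151.9] [93.3 59.8] 66.3 0.0342 867 [329.4 153.7]
red [344.4 321.5] [94.2 62.3] -24.5 0.0341 1259 [345.1 321.1]
red [662.2 355.2] [95.1 60.2] 80.7 0.034 2226 [663.  357.4]
dish [503.5 372.6] [107.8 106.1] 26.0 0.0195 2879 [504. 374.]
```

```bash
cat > go.py <<'E'
import sys,numpy as np
from station import bot
from scipy.spatial.transform import Rotation as R
# go.py x y z(mm) yaw(deg): total turn first, then shift in turned tool axes (units of 0.03 m / 5 deg)
x,y,z,yaw=map(float,sys.argv[1:5])
s=bot.read_state();M=np.array(s['tcp_rot'])
T=R.from_euler('z',yaw,degrees=True).as_matrix()@np.diag([1,-1,-1])
tv=R.from_matrix(M.T@T).as_rotvec(degrees=True)/5
sh=T.T@(np.array([x,y,z])/1000-s['position'])/.03
print('turn',tv.round(2),'shift after turn',sh.round(3),'t',s['clock'],'pos',np.round(s['position']*np.array(1000),1),'gap',s['finger_gap'])
E
python3 go.py 475.5 174 120 19.3
```

```text
turn [ 0.02  0.01 -6.55] shift after turn [ 6.967 15.172  3.684] t 0.1 pos [127.8 534.5 230.5] gap 0.08566180276029925
```

>>> {"method": "servo_tool", "body": {"commands": [[0, 0, 0.5, 0, 0, -0.94, 1], [0, 0, 0.5, 0, 0, -0.94, 1], [0, 0, 0.5, 0, 0, -0.94, 1], [0, 0, 0.5, 0, 0, -0.94, 1], [0, 0, 0.5, 0, 0, -0.94, 1], [0, 0, 0.5, 0, 0, -0.94, 1], [0, 0, 0.5, 0, 0, -0.92, 1], [0.46, 1, 0, 0, 0, 0, 1], [0.46, 1, 0, 0, 0, 0, 1], [0.46, 1, 0, 0, 0, 0, 1]]}}

```text
clock: 1.35
position: [0.1973, 0.4626, 0.1258]
tcp_rot: [[0.943, 0.332, -0.0], [0.332, -0.943, -0.001], [-0.001, 0.001, -1.0]]
ft_force: [0.0, -0.2, 0.1]
finger_gap: 0.0853
grasp_force: 0.0
```

>>> {"method": "servo_tool", "body": {"commands": [[0.46, 1, 0, 0, 0, 0, 1], [0.46, 1, 0, 0, 0, 0, 1], [0.46, 1, 0, 0, 0, 0, 1], [0.46, 1, 0, 0, 0, 0, 1], [0.46, 1, 0, 0, 0, 0, 1], [0.46, 1, 0, 0, 0, 0, 1], [0.46, 1, 0, 0, 0, 0, 1], [0.46, 1, 0, 0, 0, 0, 1], [0.46, 1, 0, 0, 0, 0, 1], [0, 0, 0, 0, 0, 0, 1]]}}

```text
clock: 2.6
position: [0.4041, 0.2486, 0.1258]
tcp_rot: [[0.944, 0.329, -0.001], [0.329, -0.944, -0.001], [-0.001, 0.001, -1.0]]
ft_force: [-0.5, 0.3, -0.1]
finger_gap: 0.0854
grasp_force: 0.0
```

```bash
python3 go.py 475.5 174 10 19.3
```

```text
turn [ 0.01  0.01 -0.02] shift after turn [1.424 3.133 3.86 ] t 2.6 pos [404.1 248.6 125.8] gap 0.08537272861396124
```

>>> {"method": "servo_tool", "body": {"commands": [[0.475, 1, 0, 0, 0, 0, 1], [0.475, 1, 0, 0, 0, 0, 1], [0.475, 1, 0, 0, 0, 0, 1], [0, 0.13, 0.8, 0, 0, 0, 1], [0, 0, 0.8, 0, 0, 0, 1], [0, 0, 0.8, 0, 0, 0, 1], [0, 0, 0.8, 0, 0, 0, 1], [0, 0, 0.6, 0, 0, 0, 0.6], [0, 0, 0.1, 0, 0, 0, 0.55], [0, 0, 0, 0, 0, 0, 0.55]]}}

```text
clock: 3.85
position: [0.4748, 0.1758, 0.0095]
tcp_rot: [[0.943, 0.332, -0.0], [0.332, -0.943, -0.0], [-0.0, 0.0, -1.0]]
ft_force: [0.0, -0.1, 0.3]
finger_gap: 0.0659
grasp_force: 0.3
```

>>> {"method": "servo_tool", "body": {"commands": [[0, 0, 0, 0, 0, 0, 0.5], [0, 0, 0, 0, 0, 0, 0.48], [0, 0, 0, 0, 0, 0, 0.47]]}}

```text
clock: 4.22
position: [0.4754, 0.1758, 0.0098]
tcp_rot: [[0.943, 0.331, 0.001], [0.331, -0.943, 0.0], [0.001, -0.0, -1.0]]
ft_force: [0.8, -1.5, 1.2]
finger_gap: 0.0627
grasp_force: 0.8
```

```bash
cat > look.py <<'E'
import sys;from h import *;from station import bot
c=bot.camera('top')
if len(sys.argv)>1: cv2.imwrite('pics/'+sys.argv[1],c['image'])
for b in measure(c)['grey']: print(*b)
E
python3 look.py
```

```text
[ 499.2 -208.4] [96.1 63.1] -5.9 0.0342 1174 [ 499.2 -208.6]
[457.5  -5. ] [93.9 58.5] 1.5 0.0342 1151 [457.4  -5.1]
```

```bash
python3 go.py 475.5 146.5 9 1.05
```

```text
turn [-0.   -0.01  3.66] shift after turn [-0.012  0.976  0.025] t 4.275 pos [475.3 175.8   9.8] gap 0.06286777848226506
```

>>> {"method": "servo_tool", "body": {"commands": [[0, 0, 0, 0, 0, 0.74, 0.48], [0, 0, 0, 0, 0, 0.74, 0.48], [0, 0, 0, 0, 0, 0.74, 0.48], [0, 0, 0, 0, 0, 0.74, 0.48], [0, 0, 0, 0, 0, 0.7, 0.48], [0, 0.27, 0, 0, 0, 0, 0.48], [0, 0.27, 0, 0, 0, 0, 0.48], [0, 0.27, 0, 0, 0, 0, 0.48], [0, 0.25, 0, 0, 0, 0, 0.48], [0, 0, 0, 0, 0, 0, 0.48]]}}

```text
clock: 5.52
position: [0.4751, 0.1429, 0.0091]
tcp_rot: [[1.0, 0.017, -0.001], [0.017, -1.0, -0.001], [-0.001, 0.001, -1.0]]
ft_force: [-0.0, -0.2, 0.2]
finger_gap: 0.0632
grasp_force: 0.0
```

```bash
python3 go.py 475.5 144 9 1.05; python3 look.py a1.png
```

```text
turn [ 0.01  0.01 -0.01] shift after turn [ 0.014 -0.038  0.004] t 5.525 pos [475.1 142.9   9.1] gap 0.06323133310840146
[ 499.3 -208.5] [96. 63.] -5.6 0.0343 1171 [ 499.1 -208.6]
[457.5  -5. ] [93.9 58.5] 1.5 0.0341 1152 [457.4  -5.2]
```

View pics/a1.png

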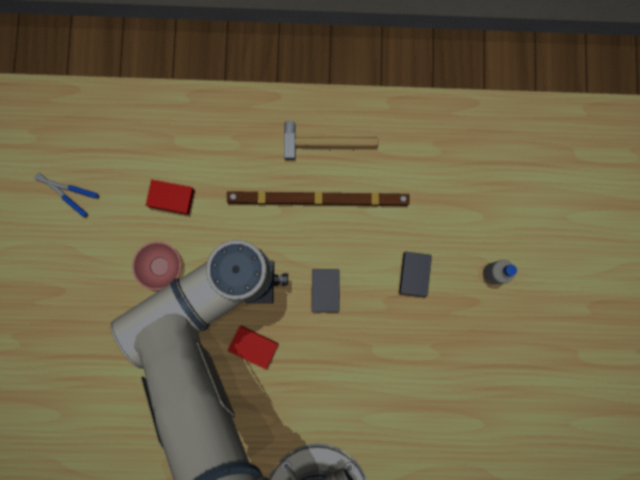

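>>> {"method": "servo_tool", "body": {"commands": [[0, 0, 0, 0, 0, 0, 0.8], [0, 0, 0, 0, 0, 0, 0.9], [0, 0, -0.9, 0, 0, 0, 1], [0, 0, -0.9, 0, 0, 0, 1], [-0.8, 0, 0, 0, 0, 0, 0.5], [-0.8, 0, 0, 0, 0, 0, 0], [-0.8, 0, 0, 0, 0, 0, -0.15], [0, 0, 0, 0, 0, 0, -0.15]]}}

```text
clock: 6.58
position: [0.4022, 0.1423, 0.0633]
tcp_rot: [[1.0, 0.019, -0.001], [0.019, -1.0, -0.0], [-0.001, 0.0, -1.0]]
ft_force: [-0.2, -0.2, 0.5]
finger_gap: 0.036
grasp_force: 0.0
```

```bash
python3 go.py 403 144 8 1.05; python3 look.py; python3 - <<'E'
from station import bot
from h import *
for b in measure(bot.camera('scene'))['grey']: print('scene',*b)
E
```

```text
turn [0.   0.01 0.01] shift after turn [ 0.029 -0.055  1.845] t 6.575 pos [402.2 142.3  63.3] gap 0.035954039978708656
[ 499.3 -208.5] [96.  63.3] -5.6 0.034 1171 [ 499.2 -208.6]
[471.4 143.2] [93.9 62.6] 1.6 0.034 913 [481.  140.3]
[457.5  -5. ] [93.9 58.5] 1.5 0.0344 1156 [457.3  -5.1]
scene [ 502.4 -207.9] [93.7 64.6] -6.2 0.0342 632 [ 502.9 -208.8]
scene [459.2  -4.1] [95.7 63.3] 1.1 0.0342 846 [460.1  -4.7]
scene [474.2 144.7] [95.9 63.1] 0.4 0.0341 1144 [474.9 144.7]
```

>>> {"method": "servo_tool", "body": {"commands": [[0, -0.04, 0.9, 0, 0, 0, -0.15], [0, 0, 0.9, 0, 0, 0, -0.15], [0.2, 0, 0, 0, 0, 0, -0.15], [0.3, 0, 0, 0, 0, 0, -0.15], [0.4, 0, 0, 0, 0, 0, -0.15], [0.4, 0, 0, 0, 0, 0, -0.15], [0.4, 0, 0, 0, 0, 0, -0.15], [0.4, 0, 0, 0, 0, 0, -0.15], [0.4, 0, 0, 0, 0, 0, -0.15], [0.4, 0, 0, 0, 0, 0, -0.15]]}}

```text
clock: 7.92
position: [0.4912, 0.1453, 0.0092]
tcp_rot: [[1.0, 0.018, -0.0], [0.018, -1.0, -0.0], [-0.0, 0.0, -1.0]]
ft_force: [-1.9, -0.3, 1.4]
finger_gap: 0.0365
grasp_force: 1.0
```

```bash
python3 go.py 545 145 8 1.05; python3 look.py
```

```text
turn [ 0.  0. -0.] shift after turn [1.793 0.044 0.041] t 7.925 pos [491.2 145.3   9.2] gap 0.03645671087400606
[556.9 144.3] [77.5 58.7] 2.0 0.0342 449 [572.9 136. ]
[ 499.1 -208.5] [96.3 62.9] -5.9 0.0343 1176 [ 499.2 -208.6]
[457.5  -5. ] [93.9 58.5] 1.5 0.0343 1158 [457.3  -5.1]
```

>>> {"method": "servo_tool", "body": {"commands": [[0.4, 0, 0, 0, 0, 0, -0.15], [0.4, 0, 0, 0, 0, 0, -0.15], [0.4, 0, 0, 0, 0, 0, -0.15], [0.2, 0, 0, 0, 0, 0, -0.15], [0.15, 0, 0, 0, 0, 0, -0.15], [0.1, 0, 0, 0, 0, 0, -0.15], [0.05, 0, 0, 0, 0, 0, -0.15]]}}

```text
clock: 8.85
position: [0.5415, 0.1463, 0.0092]
tcp_rot: [[1.0, 0.018, -0.0], [0.018, -1.0, -0.0], [-0.0, 0.0, -1.0]]
ft_force: [-1.2, 0.9, 0.3]
finger_gap: 0.0363
grasp_force: 0.4
```

>>> {"method": "servo_tool", "body": {"commands": [[0.07, 0, 0, 0, 0, 0, -0.15], [0.05, 0, 0, 0, 0, 0, -0.15], [0, 0, 0, 0, 0, 0, -0.15]]}}

```text
clock: 9.22
position: [0.5453, 0.1464, 0.0094]
tcp_rot: [[1.0, 0.018, 0.0], [0.018, -1.0, 0.0], [0.0, -0.0, -1.0]]
ft_force: [-1.1, 0.1, -0.2]
finger_gap: 0.0359
grasp_force: 0.1
```

>>> {"method": "servo_tool", "body": {"commands": [[0.05, 0, 0, 0, 0, 0, -0.15], [0.03, 0, 0, 0, 0, 0, -0.15]]}}

```text
clock: 9.48
position: [0.5464, 0.1463, 0.0093]
tcp_rot: [[1.0, 0.018, -0.002], [0.018, -1.0, -0.0], [-0.002, 0.0, -1.0]]
ft_force: [-7.6, 0.4, 5.0]
finger_gap: 0.0364
grasp_force: 3.5
```

>>> {"method": "servo_tool", "body": {"commands": [[0.04, 0, 0, 0, 0, 0, -0.15], [0, 0, 0, 0, 0, 0, -0.15], [-0.3, 0, 0, 0, 0, 0, -0.15], [-0.5, 0, 0, 0, 0, 0, -0.15], [-0.5, 0, -0.5, 0, 0, 0, 0], [-1, 0, -1, 0, 0, 0, 0.5], [-1, 0, -1, 0, 0, 0, 1], [0, 0, 0, 0, 0, 0, 1]]}}

```text
clock: 10.48
position: [0.45, 0.1454, 0.087]
tcp_rot: [[1.0, 0.02, 0.005], [0.02, -1.0, 0.003], [0.005, -0.003, -1.0]]
ft_force: [0.6, 1.3, 0.9]
finger_gap: 0.0854
grasp_force: 0.0
```

```bash
python3 look.py;python3 go.py 460 -4 75 1.3;  python3 - <<'E'
from station import bot
from h import *
for k,v in measure(bot.camera('scene')).items():
  for b in v:
    if k in('grey','band'):print('scene',k,*b)
E
```

```text
[604.8 145.8] [96.  62.9] 1.6 0.0343 1169 [604.3 145.7]
[ 499.2 -208.3] [96.1 63.3] -5.9 0.0341 1176 [ 499.1 -208.5]
[457.5  -5. ] [93.9 58.5] 1.5 0.0344 1154 [457.3  -5.1]
turn [-0.02 -0.04 -0.04] shift after turn [0.219 4.979 0.354] t 10.525 pos [450.1 145.2  85.6] gap 0.08550727443839264
scene grey [ 502.2 -207.9] [93.8 64.2] -5.7 0.0343 637 [ 502.5 -208.7]
scene grey [458.9  -3.6] [95.2 64.7] 1.5 0.0341 851 [460.   -4.5]
scene grey [606.8 147.3] [95.3 63.6] 0.7 0.034 1373 [607.8 146.9]
scene band [ 675.2 -112.6] [34.6 27. ] 11.4 0.0265 91 [ 674.9 -114.2]
scene band [671.8  18.3] [33.3 25.2] 8.9 0.0264 114 [672.3  15.9]
scene band [669.8 149.5] [32.7 27.6] 0.2 0.0263 152 [670.4 145.9]
```

>>> {"method": "servo_tool", "body": {"commands": [[0.07, 1, 0, 0, 0, 0, 1], [0.07, 1, 0, 0, 0, 0, 1], [0.07, 1, 0, 0, 0, 0, 1], [0, 1, 0, 0, 0, 0, 1], [0, 0.98, 0, 0, 0, 0, 1], [0, 0, 0.9, 0, 0, 0, 1], [0, 0, 0.9, 0, 0, 0, 1], [0, 0, 0.75, 0, 0, 0, 0.6], [0, 0, 0, 0, 0, 0, 0.52], [0, 0, 0, 0, 0, 0, 0.48]]}}

```text
clock: 11.82
position: [0.459, -0.0049, 0.0079]
tcp_rot: [[1.0, 0.018, -0.0], [0.018, -1.0, -0.001], [-0.0, 0.001, -1.0]]
ft_force: [1.1, -1.1, -1.0]
finger_gap: 0.0632
grasp_force: 0.4
```

```bash
python3 go.py 460 13.4 9 1.05
```

```text
turn [0.01 0.   0.  ] shift after turn [ 0.043 -0.609 -0.036] t 11.825 pos [459.   -4.9   7.9] gap 0.06320820458964611
```

>>> {"method": "servo_tool", "body": {"commands": [[0, -0.2, 0, 0, 0, 0, 0.48], [0, -0.21, 0, 0, 0, 0, 0.48], [0, -0.2, 0, 0, 0, 0, 0.48], [0, 0, 0, 0, 0, 0, 0.6], [0, 0, 0, 0, 0, 0, 0.9], [0, 0, -0.9, 0, 0, 0, 1], [0, 0, -0.9, 0, 0, 0, 1], [-0.8, 0, 0, 0, 0, 0, 0.5], [-0.8, 0, 0, 0, 0, 0, 0], [-0.8, 0, 0, 0, 0, 0, -0.15]]}}

```text
clock: 13.08
position: [0.3855, 0.0122, 0.0617]
tcp_rot: [[1.0, 0.018, -0.0], [0.018, -1.0, 0.0], [0.0, -0.0, -1.0]]
ft_force: [-0.2, -0.1, -0.2]
finger_gap: 0.0367
grasp_force: 0.0
```

```bash
python3 go.py 387 12.5 8.5 1.05;python3 look.py;python3 - <<'E'
from station import bot
from h import *
for b in measure(bot.camera('scene'))['grey']:print('scene',*b)
E
```

```text
turn [-0.   -0.   -0.01] shift after turn [ 0.049 -0.008  1.774] t 13.075 pos [385.5  12.2  61.7] gap 0.03668815549630519
[604.8 145.8] [96.  62.9] 1.6 0.0342 1167 [604.8 145.7]
[ 499.3 -208.5] [96.  63.3] -5.6 0.0341 1173 [ 499.1 -208.5]
[468.2  14.2] [71.6 60.7] 1.7 0.0343 840 [470.9  14.5]
scene [ 502.4 -207.8] [94.1 64.7] -5.9 0.0343 637 [ 502.5 -208.6]
scene [459.4  15.4] [96.2 63. ] 1.2 0.0341 885 [460.3  15.2]
scene [606.7 147.3] [95.3 63.6] 0.6 0.0341 1375 [608.3 147.1]
```

>>> {"method": "servo_tool", "body": {"commands": [[0, -0.06, 0.9, 0, 0, 0, -0.15], [0, 0, 0.87, 0, 0, 0, -0.15], [0.2, 0, 0, 0, 0, 0, -0.15], [0.3, 0, 0, 0, 0, 0, -0.15], [0.4, 0.006, 0, 0, 0, 0, -0.15], [0.4, 0.006, 0, 0, 0, 0, -0.15], [0.4, 0.006, 0, 0, 0, 0, -0.15], [0.4, 0.006, 0, 0, 0, 0, -0.15], [0.4, 0.006, 0, 0, 0, 0, -0.15], [0.4, 0.006, 0, 0, 0, 0, -0.15]]}}

```text
clock: 14.42
position: [0.4741, 0.0146, 0.0087]
tcp_rot: [[1.0, 0.018, -0.0], [0.018, -1.0, -0.0], [-0.0, 0.0, -1.0]]
ft_force: [-2.3, 0.2, 2.1]
finger_gap: 0.0362
grasp_force: 1.1
```

>>> {"method": "servo_tool", "body": {"commands": [[0.4, 0.006, 0, 0, 0, 0, -0.15], [0.4, 0.006, 0, 0, 0, 0, -0.15], [0.4, 0.006, 0, 0, 0, 0, -0.15], [0.4, 0, 0, 0, 0, 0, -0.15], [0.3, 0, 0, 0, 0, 0, -0.15], [0.15, 0, 0, 0, 0, 0, -0.15], [0, 0, 0, 0, 0, 0, -0.15]]}}

```text
clock: 15.3
position: [0.5354, 0.0153, 0.0087]
tcp_rot: [[1.0, 0.018, 0.001], [0.018, -1.0, 0.0], [0.001, -0.0, -1.0]]
ft_force: [-0.3, 0.5, -0.1]
finger_gap: 0.0363
grasp_force: 0.0
```

```bash
python3 go.py 548.7 15 8.5 1.05;python3 - <<'E'
from station import bot
from h import *
for b in measure(bot.camera('scene'))['grey']:print('scene',*b)
E
```

```text
turn [-0.   -0.01 -0.  ] shift after turn [0.443 0.018 0.007] t 15.3 pos [535.4  15.3   8.7] gap 0.03629949945593408
scene [ 503.  -205.6] [94.5 69.3] -6.3 0.0343 668 [ 502.8 -207.2]
scene [591.3  18.7] [110.9  70.8] 2.9 0.034 1165 [595.7  18.3]
scene [608.1 148. ] [98. 65.] 0.7 0.034 1407 [608.4 147.5]
```

>>> {"method": "servo_tool", "body": {"commands": [[0.15, 0, 0, 0, 0, 0, -0.15], [0.15, 0, 0, 0, 0, 0, -0.15], [0.08, 0, 0, 0, 0, 0, -0.15], [0.05, 0, 0, 0, 0, 0, -0.15], [0, 0, 0, 0, 0, 0, -0.15]]}}

```text
clock: 15.98
position: [0.5479, 0.0154, 0.0087]
tcp_rot: [[1.0, 0.018, 0.0], [0.018, -1.0, -0.0], [0.0, 0.0, -1.0]]
ft_force: [-1.5, 0.5, 0.5]
finger_gap: 0.0364
grasp_force: 0.5
```

>>> {"method": "servo_tool", "body": {"commands": [[0.05, 0, 0, 0, 0, 0, -0.15], [0.03, 0, 0, 0, 0, 0, -0.15]]}}

```text
clock: 16.23
position: [0.5486, 0.0154, 0.0085]
tcp_rot: [[1.0, 0.018, -0.003], [0.018, -1.0, -0.0], [-0.003, 0.0, -1.0]]
ft_force: [-8.1, 0.8, 5.7]
finger_gap: 0.036
grasp_force: 3.9
```

>>> {"method": "servo_tool", "body": {"commands": [[0.03, 0, 0, 0, 0, 0, -0.15], [0, 0, 0, 0, 0, 0, -0.15], [-0.3, 0, 0, 0, 0, 0, -0.15], [-0.5, 0, 0, 0, 0, 0, -0.15], [-0.5, 0, -0.5, 0, 0, 0, 0], [-1, 0, -1, 0, 0, 0, 0.5], [-1, 0, -1, 0, 0, 0, 1], [0, 0, 0, 0, 0, 0, 1]]}}

```text
clock: 17.23
position: [0.4526, 0.0142, 0.0862]
tcp_rot: [[1.0, 0.019, 0.006], [0.019, -1.0, 0.002], [0.006, -0.002, -1.0]]
ft_force: [0.9, -0.7, -0.1]
finger_gap: 0.0851
grasp_force: 0.0
```

```bash
python3 look.py;python3 go.py 501 -208.3 8.5 -5.9
```

```text
[604.8 145.8] [96.  62.9] 1.6 0.034 1172 [604.6 145.6]
[607.2  14.9] [97.7 61.6] -0.0 0.0343 1136 [607.1  14.9]
[ 499.2 -208.4] [96.1 63.2] -5.9 0.0342 1180 [ 499.2 -208.5]
turn [-0.02 -0.05  1.4 ] shift after turn [2.362 7.209 2.55 ] t 17.275 pos [452.7  14.1  85. ] gap 0.08527058223751144
```

>>> {"method": "servo_tool", "body": {"commands": [[0, 0, 0, 0, 0, 0.7, 1], [0, 0, 0, 0, 0, 0.7, 1], [0.34, 1, 0, 0, 0, 0, 1], [0.34, 1, 0, 0, 0, 0, 1], [0.34, 1, 0, 0, 0, 0, 1], [0.34, 1, 0, 0, 0, 0, 1], [0.34, 1, 0, 0, 0, 0, 1], [0.34, 1, 0, 0, 0, 0, 1], [0.33, 1, 0, 0, 0, 0, 1], [0, 0.2, 0, 0, 0, 0, 1]]}}

```text
clock: 18.52
position: [0.5007, -0.2102, 0.0822]
tcp_rot: [[0.994, -0.106, -0.001], [-0.106, -0.994, -0.0], [-0.001, 0.0, -1.0]]
ft_force: [-0.2, 0.4, 0.1]
finger_gap: 0.0853
grasp_force: 0.0
```

```bash
python3 go.py 501 -208.3 8.5 -5.9
```

```text
turn [ 0.    0.01 -0.04] shift after turn [ 2.000e-03 -6.400e-02  2.457e+00] t 18.525 pos [ 500.7 -210.2   82.2] gap 0.08534485294320886
```

>>> {"method": "servo_tool", "body": {"commands": [[0, -0.06, 0.8, 0, 0, 0, 1], [0, 0, 0.8, 0, 0, 0, 1], [0, 0, 0.8, 0, 0, 0, 0.6], [0, 0, 0.05, 0, 0, 0, 0.52], [0, 0, 0, 0, 0, 0, 0.48], [0, 0, 0, 0, 0, -0.7, 0.48], [0, 0, 0, 0, 0, -0.7, 0.48], [0, 0, 0, 0, 0, 0, 0.48]]}}

```text
clock: 19.52
position: [0.5013, -0.2067, 0.0112]
tcp_rot: [[1.0, 0.018, 0.002], [0.018, -1.0, -0.0], [0.002, 0.0, -1.0]]
ft_force: [0.6, -0.6, -0.3]
finger_gap: 0.0629
grasp_force: 0.0
```

```bash
python3 go.py 501 -116.2 8.5 1.05
```

```text
turn [ 0.   -0.02 -0.01] shift after turn [ 0.044 -3.016  0.09 ] t 19.525 pos [ 501.3 -206.7   11.2] gap 0.06292287729297114
```

>>> {"method": "servo_tool", "body": {"commands": [[0, -0.3, 0, 0, 0, 0, 0.48], [0, -0.4, 0, 0, 0, 0, 0.48], [0, -0.4, 0, 0, 0, 0, 0.48], [0, -0.4, 0, 0, 0, 0, 0.48], [0, -0.4, 0, 0, 0, 0, 0.48], [0, -0.4, 0, 0, 0, 0, 0.48], [0, -0.3, 0, 0, 0, 0, 0.48], [0, -0.2, 0, 0, 0, 0, 0.48], [0, -0.12, 0, 0, 0, 0, 0.48], [0, -0.08, 0, 0, 0, 0, 0.48]]}}

```text
clock: 20.78
position: [0.4988, -0.1166, 0.0101]
tcp_rot: [[1.0, 0.018, -0.0], [0.018, -1.0, 0.0], [-0.0, -0.0, -1.0]]
ft_force: [1.2, -2.5, 1.0]
finger_gap: 0.0633
grasp_force: 1.1
```

>>> {"method": "servo_tool", "body": {"commands": [[0, 0, 0, 0, 0, 0, 0.6], [0, 0, 0, 0, 0, 0, 0.9], [0, 0, -0.9, 0, 0, 0, 1], [0, 0, -0.9, 0, 0, 0, 1], [-0.8, 0, 0, 0, 0, 0, 0.5], [-0.8, 0, 0, 0, 0, 0, 0], [-0.8, 0, 0, 0, 0, 0, -0.15], [0, 0, 0, 0, 0, 0, -0.15]]}}

```text
clock: 21.78
position: [0.4254, -0.118, 0.0642]
tcp_rot: [[1.0, 0.018, -0.001], [0.018, -1.0, 0.001], [-0.001, -0.001, -1.0]]
ft_force: [0.5, -0.8, 0.6]
finger_gap: 0.0361
grasp_force: 0.0
```

```bash
python3 go.py 428 -117.7 8.5 1.05;python3 look.py;python3 - <<'E'
from station import bot
from h import *
for b in measure(bot.camera('scene'))['grey']:print('scene',*b)
E
```

```text
turn [-0.01  0.01 -0.01] shift after turn [ 0.087 -0.009  1.855] t 21.775 pos [ 425.4 -118.    64.2] gap 0.03613509733762002
[604.8 145.8] [96.  62.8] 1.6 0.0342 1163 [604.6 145.6]
[607.3  14.9] [97.1 61.7] -0.2 0.0342 1134 [607.   14.8]
[ 514.3 -115.4] [61.6 58.8] -88.5 0.0341 716 [ 515.1 -114.9]
scene [ 498.8 -115.5] [96.8 64.3] 0.9 0.0343 749 [ 499.1 -115.3]
scene [610.4  18. ] [97.5 67.1] 1.0 0.0341 1103 [610.2  17.2]
scene [607.5 147.5] [96.7 64.8] 0.8 0.0341 1384 [608.3 147. ]
```

>>> {"method": "servo_tool", "body": {"commands": [[0, -0.04, 0.9, 0, 0, 0, -0.15], [0, 0, 0.94, 0, 0, 0, -0.15], [0.2, 0, 0, 0, 0, 0, -0.15], [0.3, 0, 0, 0, 0, 0, -0.15], [0.4, 0.005, 0, 0, 0, 0, -0.15], [0.4, 0.005, 0, 0, 0, 0, -0.15], [0.4, 0.005, 0, 0, 0, 0, -0.15], [0.4, 0.005, 0, 0, 0, 0, -0.15], [0.4, 0.005, 0, 0, 0, 0, -0.15], [0.4, 0, 0, 0, 0, 0, -0.15]]}}

```text
clock: 23.12
position: [0.5146, -0.116, 0.009]
tcp_rot: [[1.0, 0.018, -0.0], [0.018, -1.0, -0.0], [-0.0, 0.0, -1.0]]
ft_force: [-2.7, 0.0, 2.5]
finger_gap: 0.0361
grasp_force: 1.3
```

>>> {"method": "servo_tool", "body": {"commands": [[0.4, 0, 0, 0, 0, 0, -0.15], [0.3, 0, 0, 0, 0, 0, -0.15], [0.2, 0, 0, 0, 0, 0, -0.15], [0.15, 0, 0, 0, 0, 0, -0.15], [0.1, 0, 0, 0, 0, 0, -0.15], [0, 0, 0, 0, 0, 0, -0.15]]}}

```text
clock: 23.88
position: [0.549, -0.1153, 0.009]
tcp_rot: [[1.0, 0.018, 0.001], [0.018, -1.0, 0.0], [0.001, -0.0, -1.0]]
ft_force: [0.1, 0.2, -0.3]
finger_gap: 0.0363
grasp_force: 0.0
```

>>> {"method": "servo_tool", "body": {"commands": [[0.05, 0, 0, 0, 0, 0, -0.15], [0.04, 0, 0, 0, 0, 0, -0.15], [0.03, 0, 0, 0, 0, 0, -0.15]]}}

```text
clock: 24.25
position: [0.5509, -0.1154, 0.0089]
tcp_rot: [[1.0, 0.018, -0.002], [0.018, -1.0, -0.0], [-0.002, 0.0, -1.0]]
ft_force: [-6.3, 0.3, 4.3]
finger_gap: 0.0365
grasp_force: 3.2
```

>>> {"method": "servo_tool", "body": {"commands": [[0.04, 0, 0, 0, 0, 0, -0.15], [0, 0, 0, 0, 0, 0, -0.15], [-0.3, 0, 0, 0, 0, 0, -0.15], [-0.5, 0, 0, 0, 0, 0, -0.15], [-0.8, 0, -0.5, 0, 0, 0, 0], [-1, 0, -1, 0, 0, 0, 0.5], [-1, 0, -1, 0, 0, 0, 1], [-1, 0, -1, 0, 0, 0, 1], [-1, 0, -1, 0, 0, 0, 1], [0, 0, 0, 0, 0, 0, 1]]}}

```text
clock: 25.5
position: [0.3859, -0.1184, 0.1467]
tcp_rot: [[1.0, 0.019, 0.008], [0.019, -1.0, 0.0], [0.008, -0.0, -1.0]]
ft_force: [0.5, 0.2, 0.2]
finger_gap: 0.0853
grasp_force: 0.0
```

```bash
python3 - <<'E'
from station import bot
from h import *
r=0.0183;X=np.array([1,r]);Y=np.array([-r,1])
for n in('top','scene'):
    c=bot.camera(n);cv2.imwrite(f'pics/{n}9.png',c['image'])
    m=measure(c)
    for k in('grey','band','red','dish'):
        for b in m[k]:
            p=b[5];print(n,k,*b,'rail-y',round(float(p@Y),1),'rail-x',round(float(p@X),1))
E
```

```text
top grey [604.8 145.6] [96.9 62.2] 0.6 0.0343 1164 [604.4 145.8] rail-y 134.7 rail-x 607.1
top grey [606.3  15.8] [96.3 61.1] 1.4 0.0344 1135 [606.9  14.9] rail-y 3.8 rail-x 607.2
top grey [ 609.9 -114.9] [96.5 59.5] 1.1 0.0344 1131 [ 609.  -114.8] rail-y -125.9 rail-x 606.9
top band [668.1 146.8] [23.3 18.3] 2.1 0.027 93 [667.7 146.5] rail-y 134.3 rail-x 670.4
top band [669.7  16.4] [23.3 18.4] 1.6 0.0272 94 [669.8  16.2] rail-y 3.9 rail-x 670.1
top band [ 672.5 -114.7] [23.1 21. ] -88.3 0.0267 81 [ 672.9 -113.7] rail-y -126.0 rail-x 670.8
top red [658.6 352.9] [97. 61.] 80.6 0.0342 1125 [658.6 352.9] rail-y 340.8 rail-x 665.1
top red [342.4 318.5] [94.  61.5] -25.0 0.034 1199 [342.5 318.4] rail-y 312.1 rail-x 348.3
top red [334.8 167.8] [59.4 56.4] -24.5 0.0343 507 [334.3 175.6] rail-y 169.5 rail-x 337.5
top dish [501.6 373.3] [105.6 104.1] 47.4 0.0178 1289 [501.1 367.9] rail-y 358.7 rail-x 507.8
scene grey [ 612.  -113.3] [95.7 65.2] 1.9 0.0341 868 [ 612.7 -113.7] rail-y -124.9 rail-x 610.6
scene grey [610.4  18.7] [97.6 68.5] 1.0 0.0341 1099 [610.7  16.8] rail-y 5.6 rail-x 611.0
scene grey [608.2 147.1] [98.  63.9] 0.8 0.034 1385 [608.3 146.9] rail-y 135.8 rail-x 611.0
scene band [ 675.8 -113.9] [38.8 23. ] 22.2 0.0264 94 [ 674.3 -114.5] rail-y -126.8 rail-x 672.2
scene band [673.1  15.8] [38.5 21.7] 19.1 0.0265 111 [671.9  15.7] rail-y 3.4 rail-x 672.2
scene band [669.5 144.8] [34.6 19.3] 11.6 0.0261 139 [669.5 145.1] rail-y 132.8 rail-x 672.2
scene red [328.9 152.1] [95.7 60.2] 66.2 0.0341 900 [329.5 153.4] rail-y 147.4 rail-x 332.3
scene red [344.1 320.8] [94.2 60.4] -25.3 0.0341 1262 [344.7 321. ] rail-y 314.7 rail-x 350.6
scene red [662.4 355.1] [94.5 60.5] 81.1 0.034 2218 [662.9 357.8] rail-y 345.7 rail-x 669.4
scene dish [503.4 373.4] [108.1 105.1] 43.8 0.0194 2898 [504.1 374.1] rail-y 364.9 rail-x 510.9
```

View pics/top9.png

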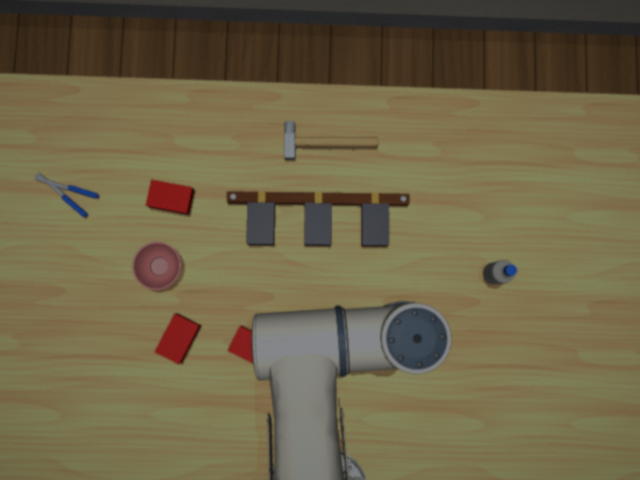

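View pics/scene9.png

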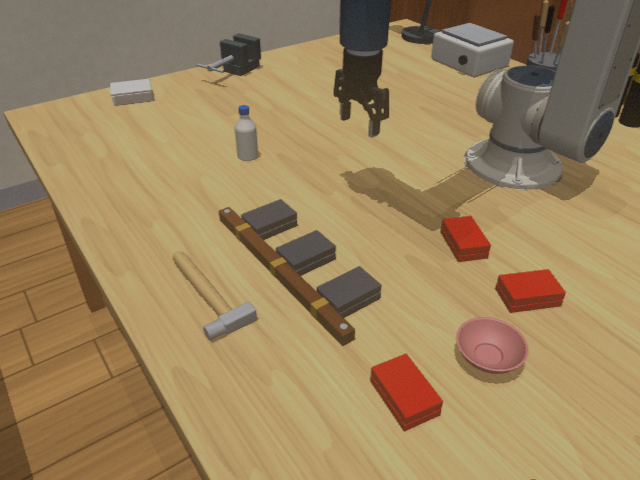

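Both views show the three boxes flush at the bands, at (261,223), (318,224) and (375,225) in the top view. They are centred to within about 1 mm and square. The dish, bottle, hammer and red boxes have not moved.

```bash
python3 -c "
from station import bot
print(bot.hand_in())"
```

```text
the job is handed in; nothing more can be done
None
```

I handed the job in at about 26 s: all three grey boxes stand flush against the rail, square to it and centred on their bands to about 1 mm by the top camera, moved only by sliding, with nothing else disturbed.

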